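# Open the flip-top screw cap of an oil can

## Robot

A 7-joint arm with a two-finger parallel gripper is mounted at the origin on the work surface. World frame = base frame: x ahead of the robot, y to its left, z up, the work surface at z = 0. Lengths are in m, angles in rad, forces in N, time in s.
With the tool pointing down it reaches from about 0.4 to 0.9 m from the base axis. Payload 5.5 kg.
Tool frame: the origin (TCP) lies at the centre of the arm's flange, where the gripper is bolted on; the fingertips stand 178 mm ahead of it and the grasp point (between the pads) lies 159 mm ahead of it (tips_ahead is the z of the fingertips in the tool frame, in m); z points along the fingers, y is the line along which they close (so a half turn about z gives the same grasp; the last joint's range is limited). The gripper opens to 92 mm and grips with 3 to 60 N. Pads are 19 mm wide; open, the fingers measure 130 mm over their backs; the gripper's body (75 mm by 190 mm) begins 47 mm behind the grasp point.
Start: joints at [-1.046, 0.501, -0.427, 1.55, 0.221, 1.138, -0.21], TCP at [0.168, 0.628, 0.405] pointing down, gripper open.
Joint ranges: [-2.88, 2.88], [-0.31, 2.03], [-1.54, 1.56], [0.2, 2.42], [-1.41, 4.55], [0.19, 2.02], [-2.57, 2.57]. Speed limits (rad/s): [2.57, 2.57, 3.14, 3.14, 3.14, 3.14, 3.14].

## Interface

Orientations are given as a rotation vector (axis times angle).
In Python, from cell import read_state, snapshot, camera_params, close_job, tips_ahead gives the robot as it stands.
- The arm moves only by the shell command python3 -m crank 'ROWS' [FORCE]. ROWS is JSON, a list that holds one entry, the list of rows, each a list of 7 numbers: the turn, a rotation vector about the tool's x, y, z normalised to -1 to 1, where 1 is 5 degrees, then the shift along the tool's x, y, z normalised to -1 to 1, where 1 is 40 mm, then the opening, from 0 (shut) to 1 (fully open). In form: [[[ax, ay, az, x, y, z, hand], ...]]. A call has 1 to 5 rows; each row shifts and turns the commanded pose from where the row before left it, along the tool's axes as they then stand; what a row does not reach is not made up. A row lasts 1/8 s, in which the tool goes at most 62.5 mm and 10.7 degrees, less where a joint would pass 70% of its speed; a pose out of reach is approached as far as the arm can. A call with a number of a shift or a turn outside -1 to 1 is refused whole. A call with a gripper value outside its range is refused whole. The fingers move at their own pace and stop on an object; FORCE is the grip in N (left out, the last holds). Time passes only in rows, so rows that do not move let the fingers close. It gives the time, the measured TCP pose, the force, the opening and the grip force at its end, in the units of the state.
- read_state(): the state, without advancing time (a new reading comes with each control period).
- snapshot(name): name is "side" or "top"; returns (picture, depth): 480x640x3 uint8, red, green, blue; 480x640 float32, m along the optical axis (not along the pixel's ray), 0 where there is no reading.
- camera_params(name): a dict with "mtx" (3x3 intrinsics, pixels), "T" (4x4, takes a point from camera to world coordinates). Camera axes: x right, y up, looking along -z (the intrinsics and any distortion apply to the point x, -y, -z); pixel columns grow to the right and rows downward; lengths in m; the calibration is good to about 2 mm. A picture is of the moment at which its call begins. camera_params takes no time and is no camera call.
- close_job(): hands the job in; it is judged then, once.
The state is a dict: "time": time; "joint_pos": joint angles; "dq": joint speeds; "tau": joint torques, N m; "tool_pos": TCP position; "ee_rot": TCP orientation; "force": force on the tool from outside, world axes, zero at the start; "ft_torque": the same for the moment, N m; "finger_gap": finger opening in m; "grip_force": force on a finger pad.
Only numpy, scipy, OpenCV 4.12 (cv2) and the standard library are available. Lean on these libraries where they do the work, as an engineer would, in place of code of your own. Each camera call takes 0.05 s, during which the arm holds its last target. There are 200 camera calls.

## Task

Open the green oil can for refilling: first flip its red hood tab right back as far as it goes, then unscrew the black cap under it (counter-clockwise from above) until you feel it snug against its stop; it stays on the neck. The neck sits in a soft rubber grommet, so do not wring, bend or press it hard. Let go at the end, and leave the other things on the bench where they are.

Things in the scene. Friction and masses are not known exactly. Their poses are not given: they have to be found in the camera images.
- can: Green metal oil can, 160 x 118 x 84 mm, in a plywood cradle (190 x 150 mm) fixed to the bench. Origin under its middle at bench height; its z is up and is the axis of neck and cap, its x points from the cap to the tab's hinge. Can top 96 mm high, black rubber grommet (64 mm across) up to 101 mm, steel neck (38 to 42 mm across) up to 125 mm.
- neck_top (a point): Top of the steel neck, on its axis, 125 mm above the bench, under the cap. The neck springs in the soft grommet, 101 mm above the bench: it bends any way with 12 N m/rad. Working gently keeps the bend under 0.09 rad (1.1 N m, some 20 N sideways at the cap). Its z axis runs up the neck and shows the bend.
- neck (a joint): Twist of the neck in its grommet, rad, 0 at rest, positive counter-clockwise from above; springs back with 6 N m/rad. Turning the cap takes 0.03 rad (0.2 N m); snug against the stop is 0.05 to 0.1 rad (0.3 to 0.6 N m, kept a moment); over 0.12 rad (0.7 N m) the grommet is wrung.
- neck_push (a joint): How far the neck is pressed down into its grommet, m, 0 at rest, negative when pulled up; springs back with 3 N/mm. Working gently keeps it under 6 mm (18 N) either way.
- cap_grip (a point): Grip point on the axis of the black ribbed cap (44 mm diameter, 28 mm high), 7 mm below its top, 21 mm above its lower edge. 146 mm above the bench when screwed down. Turns and rises with the cap. Pads slip on it with under 6 N of grip; 20 N holds for the whole job.
- cap (a joint): Turn of the cap on the neck, rad, 0 screwed down, growing counter-clockwise from above, hard stop at 2.6 (fully unscrewed); starts between 0 and 0.35. The thread drags with 0.2 N m either way and holds the cap where it is left; the cap rises 2.5 mm per rad and is captive, it cannot come off. One grasp turns about 1.3 rad, so regrasp.
- tab_hinge (a point): Middle of the tab's hinge axis, 36 mm from the cap's axis along the can's +x, 159 mm above the bench; the axis lies along the can's y. Carried by a steel bracket (12 mm wide, pin 30 mm long) on the neck, so pulling on the tab bends the neck. A pinched tongue creeps out of the pads past upright; it can be pushed over from behind instead.
- tab_tongue (a point): Pinch point on the tongue of the red hood tab, on its centre line 80 mm from the hinge axis. The tongue, 14 mm wide (along the can's y), 5 mm thick, reaches from 56 to 94 mm from the hinge; shut, it points along the can's -x, level, past the cap, free at both sides and below. Nearer the hinge is the hood: a 40 mm disc with two ears (55 mm wide over them) 13 mm down over the cap's sides.
- tab (a joint): Opening angle of the tab, rad: 0 level over the cap, growing as the tongue lifts and swings over to the can's +x, stop at 2.8 (right back); starts between 0 and 0.1. Stiff hinge (0.2 N m, 2.5 N at the tongue) that stays where it is left. Right back, it clears the gripper when the cap is gripped with the fingers closing along the can's y (within 0.75 rad).
- screwdriver: Screwdriver with a red handle, 200 mm long, lying on the bench beside the can; leave alone.
- tape: Roll of pale tape, 90 mm across, 24 mm high, beside the can; leave alone.
- glue: Yellow bottle with an orange cap, 56 mm across, 120 mm high, standing beside the can; leave alone.
- xylophone: Small wooden xylophone with six metal bars, 200 x 130 x 26 mm; leave alone.
There are look-alikes about, which are no part of the job. What is shaped like the can but blue or pink is not meant.

How it is judged:
On the way, in this order (a step that is already met when the one before it is completed fails the run):
1. the hood tab is flipped right back (over 2.5 rad) (value of joint tab above 2.5 rad), for 0.2 s.
2. the cap is unscrewed to its stop (over 2.5 rad) and snug there, loading the neck with over 0.3 N m (0.05 rad of twist) (value of joint cap above 2.5 rad and value of joint neck above 0.05 rad), for 0.2 s.
At the end, for the whole second after the job is handed in: The tab is back (over 2.5 of 2.8 rad) and the cap unscrewed (over 2.5 of 2.6 rad), both at rest, and the neck stands straight (within 0.03 rad) (value of joint each of tab, cap above 2.5 rad and angle between neck_top's own z axis and vertical below 0.03 rad and velocity of joint each of cap, tab below 0.05 rad/s); the robot touches nothing.
It fails at once if the neck is bent more than 0.09 rad (angle between neck_top's own z axis and vertical above 0.09 rad).
It fails at once if the neck is twisted more than 0.12 rad (value of joint neck above 0.12 rad or value of joint neck below -0.12 rad).
It fails at once if the neck is pressed down or pulled up more than 6 mm (value of joint neck_push above 0.006 m or value of joint neck_push below -0.006 m).
It fails at once if the cap is unscrewed while the tab is not yet back (value of joint cap above 0.6 rad and value of joint tab below 1.5 rad).
It fails at once if a bystander is moved more than 20 mm (distance of any of screwdriver, tape, glue, xylophone from where it was at the start of the episode above 0.02 m).
It also fails if it takes over 72 s, if anything falls off the work surface, if the arm or the gripper's body presses on something with over 40 N, if the wrist force passes 120 N, or if a joint passes its speed limit or range.

## Working session

There is one attempt and no reset: what is moved stays moved. The work goes in short steps, Python scripts to look and compute and a shell command to move; the robot and the scene stay as the last step left them, time stands still between calls to the robot, and variables do not carry over. Pictures are saved under pics/ and viewed, at most 10 in all, crops included, and the job is handed in when it is done.

```bash
ls; mkdir -p pics
cat > h.py <<'E'
import numpy as np,cv2
from cell import read_state,snapshot,camera_params,close_job,tips_ahead
from scipy.spatial.transform import Rotation as R
def world(name,dep):
    p=camera_params(name);K=p["mtx"];v,u=np.mgrid[0:480,0:640]
    c=np.stack([(u-K[0][2])/K[0][0]*dep,-(v-K[1][2])/K[1][1]*dep,-dep],-1)
    T=np.array(p["T"]);return c@T[:3,:3].T+T[:3,3]
E
python3 - <<'E'
from h import *
ims=[]
for n in("top","side"):
    im,d=snapshot(n);np.savez(f"pics/{n}0.npz",im=im,d=d);cv2.imwrite(f"pics/{n}0.png",im[:,:,::-1])
    p=camera_params(n);print(n,np.round(p["T"],3).tolist(),np.round(p["mtx"],1).tolist(),[k for k in p])
s=read_state();print({k:np.round(v,3).tolist() for k,v in s.items()},tips_ahead)
print(R.from_rotvec(s["ee_rot"]).as_matrix().round(3))
E
```

```text
pics
top [[0.011, 0.998, -0.065, 0.39], [-1.0, 0.011, -0.007, 0.084], [-0.007, 0.065, 0.998, 1.3], [0.0, 0.0, 0.0, 1.0]] [[486.5, 0.0, 309.4], [0.0, 486.5, 241.9], [0.0, 0.0, 1.0]] ['mtx', 'T']
side [[0.952, 0.214, -0.219, 0.281], [-0.306, 0.687, -0.659, -0.519], [0.01, 0.694, 0.72, 0.779], [0.0, 0.0, 0.0, 1.0]] [[437.3, 0.0, 324.8], [0.0, 437.3, 239.9], [0.0, 0.0, 1.0]] ['mtx', 'T']
{'time': 0.1, 'joint_pos': [-1.046, 0.502, -0.427, 1.551, 0.221, 1.138, -0.21], 'dq': [-0.001, -0.001, -0.002, -0.002, 0.001, -0.0, 0.0], 'tau': [-0.011, -56.788, -5.838, -27.992, -0.069, 0.024, 0.0], 'tool_pos': [0.168, 0.628, 0.404], 'ee_rot': [-0.41, -3.114, 0.003], 'force': [-0.575, -0.603, -0.02], 'ft_torque': [0.012, 0.008, -0.015], 'grip_force': 0.0, 'finger_gap': 0.092} 0.178
[[-0.966  0.259 -0.001]
 [ 0.259  0.966 -0.002]
 [ 0.    -0.002 -1.   ]]
```

View pics/top0.png

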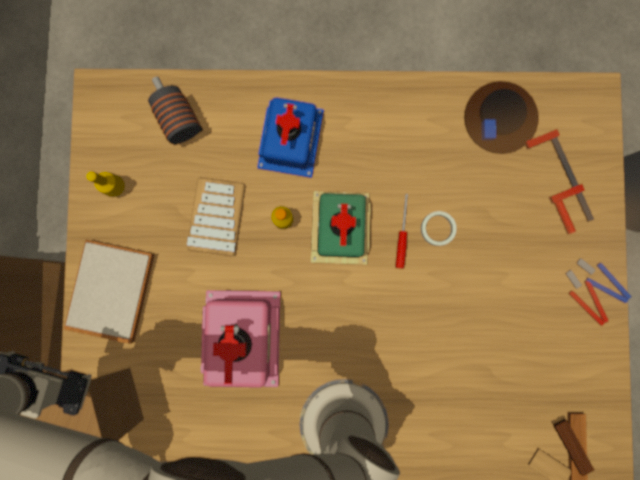

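View pics/side0.png

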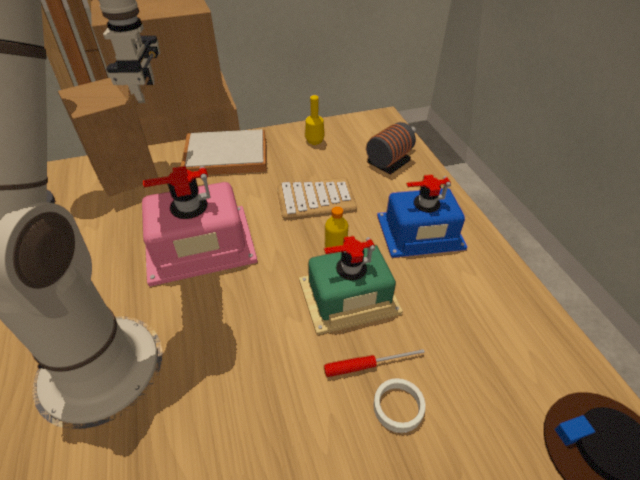

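Candidates in the top view are green (342,225), blue (290,135) and pink (238,340). Only the green one in the plywood cradle fits. I'll measure it and confirm it in an enlarged crop.

Run:
```python
from h import *
z=np.load("pics/top0.npz");im,d=z["im"],z["d"];W=world("top",d)
hsv=cv2.cvtColor(im,cv2.COLOR_RGB2HSV)
roi=np.zeros(d.shape,bool);roi[180:275,300:378]=1
H,S,V=[hsv[:,:,i].astype(int) for i in range(3)]
g=roi&(H>60)&(H<95)&(S>90)
r=roi&((H<6)|(H>174))&(S>180)&(V>110)
print("green z",np.percentile(W[g][:,2],[5,50,95]).round(3))
t=g&(abs(W[...,2]-.096)<.012)
rect=cv2.minAreaRect(W[t][:,:2].astype(np.float32)*1000);print("can top rect mm",np.round(rect[0],1),np.round(rect[1],1),rect[2])
print("red z",np.percentile(W[r][:,2],[5,50,95]).round(3),r.sum())
rr=cv2.minAreaRect(W[r][:,:2].astype(np.float32)*1000);print("red",rr)
p=W[r&(W[...,2]>.13)];c=p[:,:2].mean(0);e,v=np.linalg.eigh(np.cov((p[:,:2]-c).T));print(c,e,v.tolist())
ax=v[:,1]; q=(p[:,:2]-c)@ax; print("ends",p[q.argmin()],p[q.argmax()])
# cradle
cr=roi&(abs(W[...,2]-.0)<.06)&(V>150)&(S<130)
rc=cv2.minAreaRect(W[cr][:,:2].astype(np.float32)*1000);print("cradle",rc)
cv2.imwrite("pics/c0.png",np.hstack([cv2.resize(im[180:275,300:380,::-1],None,fx=5,fy=5,interpolation=2),cv2.resize(np.load("pics/side0.npz")["im"][225:325,295:400,::-1],(380,475))]))
```

```text
green z [0.091 0.096 0.1  ]
can top rect mm [511.9  14.4] [150.5 110. ] 0.3923051655292511
red z [0.152 0.164 0.169] 445
red ((506.55633544921875, 10.642868041992188), (86.83848571777344, 54.11732864379883), 24.760221481323242)
[0.50956198 0.01337708] [0.00014324 0.00042195] [[-0.012138239371555193, -0.9999263288587609], [-0.9999263288587609, 0.012138239371555193]]
ends [0.55162953 0.01188562 0.16273656] [0.45925653 0.01636476 0.16926376]
cradle ((514.9811401367188, 13.372001647949219), (153.287353515625, 197.98275756835938), 88.60945892333984)
```

View pics/c0.png

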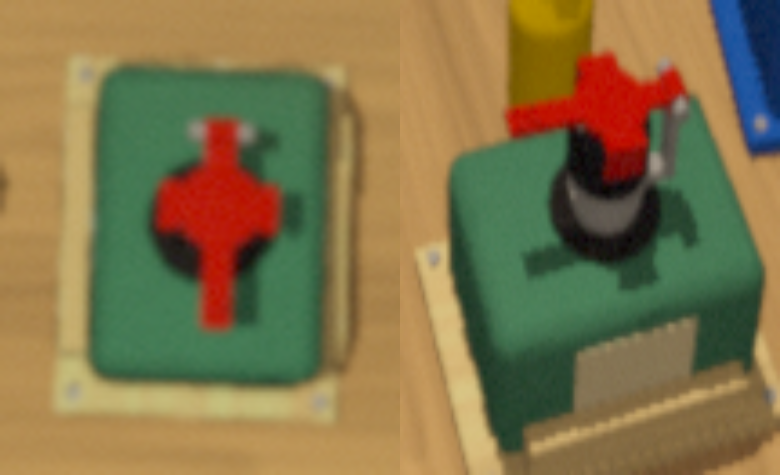

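The crop confirms the green can: plywood cradle, tongue pointing toward the robot (world -x), hinge on the +x side. The cap axis is near (0.512, 0.014). Next I'll check the tongue height and move above it.

```bash
cat > st.py <<'E'
from h import *
s=read_state();M=R.from_rotvec(s["ee_rot"]).as_matrix();p=np.array(s["tool_pos"])
print("t",round(s["time"],2),"tcp",p.round(4),"grasp",(p+.159*M[:,2]).round(4),"ty",M[:,1].round(3),"tz",M[:,2].round(3),"F",np.round(s["force"],1),"M",np.round(s["ft_torque"],2),"gap",round(s["finger_gap"],4),"gf",round(s["grip_force"],1),"j",np.round(s["joint_pos"],2))
E
python3 - <<'E'
from h import *
for n,roi in(("top",(180,275,300,378)),("side",(230,290,315,385))):
    z=np.load(f"pics/{n}0.npz");im,d=z["im"],z["d"];W=world(n,d)
    hsv=cv2.cvtColor(im,cv2.COLOR_RGB2HSV).astype(int);H,S,V=hsv[...,0],hsv[...,1],hsv[...,2]
    m=((H<6)|(H>174))&(S>180)&(V>90);m[:roi[0]]=0;m[roi[1]:]=0;m[:,:roi[2]]=0;m[:,roi[3]:]=0
    m&=W[...,2]>.12
    P=W[m]
    for a,b in((.445,.46),(.46,.47),(.47,.48),(.48,.49),(.49,.53),(.53,.545),(.545,.56)):
        q=P[(P[:,0]>a)&(P[:,0]<b)]
        if len(q):print(n,a,len(q),np.median(q,0).round(4),"y",q[:,1].min().round(3),q[:,1].max().round(3))
E
python3 -m crank '[[[0,0,-1,0,0,-0.4,1],[0,0,-1,0,0,-0.4,1],[0,0,-1,0,0,-0.4,1],[0,0,0,-1,0,0,0.6],[0,0,0,-1,-1,0,0.6]]]'
python3 -m crank '[[[0,0,0,-1,-1,0,0.6],[0,0,0,-1,-1,0,0.6],[0,0,0,-1,-1,0,0.6],[0,0,0,-1,-1,0,0.6],[0,0,0,-1,-1,0,0.6]]]'
python3 -m crank '[[[0,0,0,0,-1,0,0.6],[0,0,0,0,-1,0,0.6],[0,0,0,0,-1,0,0.6],[0,0,0,0,-1,0,0.6],[0,0,0,0,0,0,0.6]]]'
python3 st.py
```

```text
top 0.445 5 [0.4593 0.0139 0.1684] y 0.009 0.019
top 0.46 20 [0.4652 0.014  0.1679] y 0.009 0.019
top 0.47 20 [0.4747 0.0139 0.1666] y 0.009 0.019
top 0.48 29 [0.485  0.0139 0.1664] y 0.007 0.021
top 0.49 306 [0.5117 0.0139 0.1638] y -0.014 0.04
top 0.53 45 [0.5351 0.012  0.1618] y 0.002 0.025
top 0.545 16 [0.5489 0.0119 0.1645] y 0.007 0.017
side 0.445 5 [0.4596 0.0113 0.1684] y 0.008 0.016
side 0.46 27 [0.4652 0.0123 0.1681] y 0.007 0.018
side 0.47 26 [0.4752 0.011  0.1667] y 0.007 0.019
side 0.48 27 [0.4851 0.0103 0.1659] y 0.007 0.017
side 0.49 355 [0.5131 0.007  0.1637] y -0.015 0.038
side 0.53 48 [0.5366 0.009  0.1617] y -0.0 0.025
side 0.545 29 [0.5486 0.0103 0.1637] y 0.004 0.019
time: 0.72
tool_pos: [0.2481, 0.589, 0.452]
ee_rot: [0.005, -3.14, -0.002]
force: [0.5, -0.2, -0.3]
finger_gap: 0.0761
grip_force: 0.0
time: 1.35
tool_pos: [0.4492, 0.3862, 0.4524]
ee_rot: [0.0, -3.141, 0.001]
force: [0.4, 0.7, 0.3]
finger_gap: 0.0549
grip_force: 0.0
time: 1.98
tool_pos: [0.4486, 0.2243, 0.4523]
ee_rot: [-0.009, -3.141, 0.003]
force: [0.4, 0.4, 0.9]
finger_gap: 0.0551
grip_force: 0.0
t 1.98 tcp [0.4486 0.2243 0.4523] grasp [0.4486 0.224  0.2933] ty [ 0.006  1.    -0.002] tz [-0.    -0.002 -1.   ] F [0.4 0.4 0.9] M [0.08 0.04 0.02] gap 0.0551 gf 0.0 j [-0.22  0.17 -0.33  1.86  0.06  1.12  0.99]
```

```bash
python3 -m crank '[[[0,0,0,-0.5,-1,0,0.5],[0,0,0,0,-1,0,0.5],[0,0,0,0,-1,0,0.5],[0,0,0,0,-1,0,0.5],[0,0,0,0,-1,0,0.5]]]' 25 >/dev/null
python3 -m crank '[[[0,0,0,0,-0.27,0.5,0.5],[0,0,0,0,0,0.8,0.5],[0,0,0,0,0,0.8,0.5],[0,0,0,0,0,0.6,0.5],[0,0,0,0,0,0,0.5]]]' >/dev/null
python3 st.py
```

```text
t 3.23 tcp [0.4675 0.0179 0.3429] grasp [0.4668 0.0179 0.1839] ty [-0.001  1.     0.   ] tz [-0.004  0.    -1.   ] F [-0.1 -0.4 -0.9] M [ 0.05  0.08 -0.03] gap 0.0461 gf 0.0 j [ 0.05  0.23 -0.17  2.06  0.05  0.86  1.43]
```

```bash
python3 -m crank '[[[0,0,0,-0.05,-0.11,0.45,0.4],[0,0,0,0,0,0,0.3],[0,0,0,0,0,0,0.2],[0,0,0,0,0,0,0.2],[0,0,0,0,0,0,0.2]]]' 15 >/dev/null
python3 st.py
python3 -m crank '[[[0,0,0,0,0,0,0],[0,0,0,0,0,0,0],[0,0,0,0,0,0,0]]]' 15 >/dev/null
python3 st.py
```

```text
t 3.85 tcp [0.4704 0.0128 0.3273] grasp [0.4706 0.0128 0.1683] ty [-0.  1.  0.] tz [ 0.001  0.    -1.   ] F [ 0.1 -0.1 -0.1] M [ 0.06 -0.03 -0.  ] gap 0.0183 gf 0.1 j [ 0.06  0.26 -0.16  2.07  0.06  0.82  1.43]
t 4.22 tcp [0.4703 0.013  0.3268] grasp [0.4703 0.0131 0.1678] ty [-0.  1.  0.] tz [ 0.  0. -1.] F [-0.   1.9  1.2] M [ 0.55  0.02 -0.03] gap 0.0139 gf 15.0 j [ 0.06  0.26 -0.16  2.07  0.06  0.82  1.43]
```

```bash
python3 -m crank '[[[0,0,0,-0.06,0,-0.31,0],[0,0,0,-0.10,0,-0.28,0],[0,0,0,-0.15,0,-0.28,0],[0,0,0,-0.18,0,-0.235,0],[0,0,0,0,0,0,0]]]' >/dev/null
python3 st.py
```

```text
t 4.85 tcp [0.4903 0.0126 0.3717] grasp [0.4904 0.0125 0.2127] ty [ 0.  1. -0.] tz [ 0.001 -0.    -1.   ] F [-3.8  1.1 -0. ] M [ 0.33  0.76 -0.05] gap 0.0135 gf 15.0 j [ 0.06  0.23 -0.16  1.98  0.05  0.93  1.45]
```

```bash
python3 -m crank '[[[0,0,0,-0.23,0,-0.20,0],[0,0,0,-0.245,0,-0.17,0],[0,0,0,-0.285,0,-0.14,0],[0,0,0,-0.27,0,-0.09,0],[0,0,0,0,0,0,0]]]' >/dev/null
python3 st.py
python3 - <<'E'
from h import *
for n in("side",):
    im,d=snapshot(n);np.savez(f"pics/{n}1.npz",im=im,d=d);cv2.imwrite("pics/side1.png",cv2.resize(im[150:330,230:470,::-1],None,fx=3,fy=3,interpolation=2))
E
```

```text
t 5.47 tcp [0.5312 0.0125 0.3952] grasp [0.5312 0.0125 0.2362] ty [ 0.  1. -0.] tz [-0. -0. -1.] F [-4.1  0.4  3.4] M [ 0.1   1.05 -0.03] gap 0.0136 gf 15.0 j [ 0.06  0.27 -0.15  1.87  0.05  1.01  1.45]
```

View pics/side1.png

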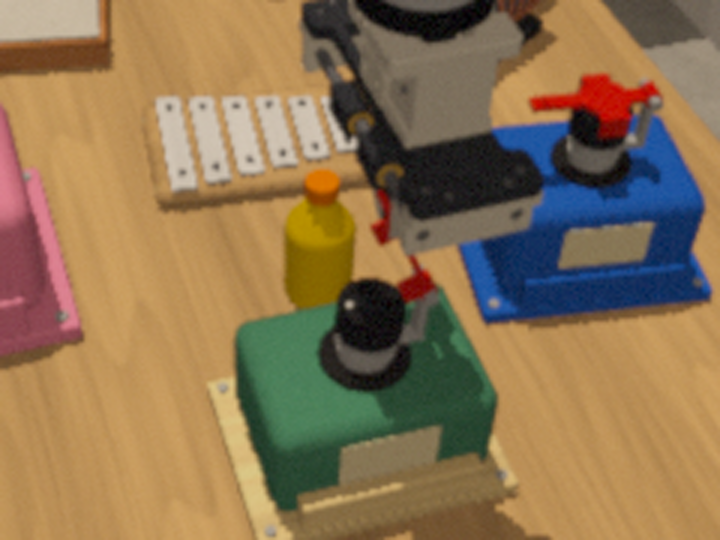

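The tab stands at about 1.3 rad between the pads, with the tongue behind the fingers at (380,215) and the cap free at (370,315). I'll release it, back off, shut the fingers and push from behind.

```bash
python3 -m crank '[[[0,0,0,0,0,0,0.4],[0,0,0,0,0,0,0.4],[0,0,0,0.4,0,0,0.4],[0,0,0,0.6,0,-0.25,0.2],[0,0,0,0,0,0,0]]]' >/dev/null
python3 -m crank '[[[0,0,0,0,0,0,0],[0,0,0,0,0,0,0],[0,0,0,0,0,0,0]]]' >/dev/null
python3 st.py
python3 - <<'E'
from h import *
# plan: leading bottom corner follows face point; grasp = corner -9.5mm x, +19mm z
H=np.array([.549,.159])
for th in np.arange(1.3,2.91,.1):
    rho=.075+.010*min(1,max(0,(th-1.5)/.8))
    u=np.array([-np.cos(th),np.sin(th)]);n=np.array([np.sin(th),np.cos(th)])
    c=H+rho*u-.0025*n
    print(round(th,2),(c+[-.0095,.019]).round(4))
E
```

```text
t 6.53 tcp [0.4913 0.0127 0.4046] grasp [0.4913 0.0127 0.2456] ty [-0.  1.  0.] tz [-0.  0. -1.] F [ 0.5 -1.1 -0.2] M [0.01 0.02 0.  ] gap 0.0006 gf 0.0 j [ 0.06  0.19 -0.16  1.95  0.04  1.01  1.46]
1.3 [0.517  0.2496]
1.4 [0.5243 0.2515]
1.5 [0.5317 0.2526]
1.6 [0.5392 0.2543]
1.7 [0.547  0.2552]
1.8 [0.555  0.2553]
1.9 [0.563  0.2545]
2.0 [0.571  0.2529]
2.1 [0.579  0.2505]
2.2 [0.5868 0.2472]
2.3 [0.5943 0.2431]
2.4 [0.6005 0.2373]
2.5 [0.6061 0.2309]
2.6 [0.611 0.224]
2.7 [0.6153 0.2166]
2.8 [0.6188 0.2088]
2.9 [0.6214 0.2008]
```

```bash
python3 -m crank '[[[0,0,0,-0.65,0,-0.12,0],[0,0,0,-0.37,0,-0.05,0],[0,0,0,-0.38,0,-0.07,0],[0,0,0,-0.40,0,0.02,0],[0,0,0,0,0,0,0]]]' >/dev/null
python3 st.py
```

```text
t 7.15 tcp [0.5637 0.0126 0.4129] grasp [0.5635 0.0126 0.2539] ty [0. 1. 0.] tz [-0.001  0.    -1.   ] F [-2.4 -0.6 -0.2] M [-0.06  0.37 -0.02] gap 0.0004 gf 0.8 j [ 0.05  0.31 -0.15  1.77  0.05  1.06  1.45]
```

```bash
python3 -m crank '[[[0,0,0,-0.40,0,0.09,0],[0,0,0,-0.38,0,0.18,0],[0,0,0,-0.30,0,0.30,0],[0,0,0,0,0,0,0]]]' >/dev/null
python3 st.py
python3 -m crank '[[[0,0,0,-0.13,0,0.17,0],[0,0,0,-0.11,0,0.19,0],[0,0,0,0,0,0,0]]]' >/dev/null
python3 st.py
```

```text
t 7.65 tcp [0.6073 0.0126 0.3898] grasp [0.6073 0.0127 0.2308] ty [0. 1. 0.] tz [ 0.  0. -1.] F [-0.7  0.4  1.8] M [-0.05  0.05  0.03] gap 0.0006 gf 0.9 j [ 0.05  0.41 -0.14  1.69  0.07  1.05  1.45]
t 8.03 tcp [0.6161 0.0126 0.3761] grasp [0.6162 0.0126 0.2171] ty [-0.  1.  0.] tz [ 0.  0. -1.] F [-0.8 -0.3  1.1] M [-0.07 -0.01 -0.04] gap 0.0001 gf 1.0 j [ 0.04  0.44 -0.14  1.68  0.07  1.03  1.45]
```

```bash
for i in 1; do python3 -m crank '[[[0,0,0,-0.04,0,0.1,0],[0,0,0,0,0,0,0]]]' >/dev/null; python3 st.py; done
python3 -m crank '[[[0,0,0,-0.04,0,0.1,0],[0,0,0,0,0,0,0]]]' >/dev/null; python3 st.py
python3 - <<'E'
from h import *
im,d=snapshot("side");cv2.imwrite("pics/side2.png",cv2.resize(im[150:330,230:470,::-1],None,fx=3,fy=3,interpolation=2))
E
```

```text
t 8.28 tcp [0.6176 0.0127 0.3725] grasp [0.6176 0.0127 0.2135] ty [-0.  1.  0.] tz [ 0.001  0.    -1.   ] F [ 0.7 -0.8  2.7] M [-0.04 -0.05 -0.03] gap 0.0009 gf 1.1 j [ 0.04  0.45 -0.14  1.68  0.07  1.03  1.45]
t 8.53 tcp [0.6191 0.0127 0.3683] grasp [0.6191 0.0127 0.2093] ty [-0.  1. -0.] tz [ 0. -0. -1.] F [-0.5 -0.4  2.9] M [-0.08 -0.08  0.01] gap 0.0006 gf 1.1 j [ 0.04  0.45 -0.14  1.68  0.07  1.02  1.45]
```

View pics/side2.png

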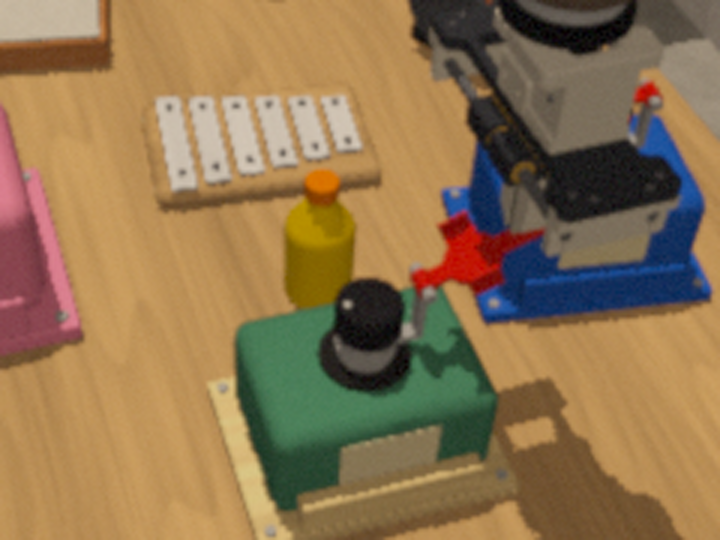

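The tab lies back over +x, with the hood at (480,250) and the fingertip on the tongue. I'll press a little further until the stop shows in the force.

```bash
python3 -m crank '[[[0,0,0,-0.02,0,0.08,0],[0,0,0,0,0,0,0]]]' >/dev/null; python3 st.py
python3 -m crank '[[[0,0,0,0,0,0.06,0],[0,0,0,0,0,0,0],[0,0,0,0,0,0,0]]]' >/dev/null; python3 st.py
```

```text
t 8.82 tcp [0.6198 0.0127 0.365 ] grasp [0.6198 0.0127 0.206 ] ty [-0.  1.  0.] tz [-0.  0. -1.] F [-0.1  0.6  2.8] M [-0.05 -0.15 -0.03] gap 0.0003 gf 1.1 j [ 0.04  0.46 -0.14  1.68  0.07  1.01  1.45]
t 9.2 tcp [0.6197 0.0127 0.3628] grasp [0.6197 0.0127 0.2038] ty [0. 1. 0.] tz [-0.  0. -1.] F [-0.3 -0.5  2.2] M [-0.05 -0.12 -0.  ] gap 0.0004 gf 1.1 j [ 0.04  0.46 -0.14  1.68  0.07  1.01  1.45]
```

```bash
python3 -m crank '[[[0,0,0,0,0,0.07,0],[0,0,0,0,0,0,0]]]' >/dev/null; python3 st.py
python3 -m crank '[[[0,0,0,0,0,0.06,0],[0,0,0,0,0,0,0],[0,0,0,0,0,0,0]]]' >/dev/null; python3 st.py
python3 -m crank '[[[0,0,0,0,0,-0.5,0.3],[0,0,0,0.5,0,-1,0.6],[0,0,0,1,0,0,0.8],[0,0,0,1,0,0,0.8],[0,0,0,1,0,0,0.8]]]' >/dev/null; python3 st.py
python3 - <<'E'
from h import *
for n in("side","top"):
    im,d=snapshot(n);W=world(n,d)
    hsv=cv2.cvtColor(im,cv2.COLOR_RGB2HSV).astype(int);H,S,V=hsv[...,0],hsv[...,1],hsv[...,2]
    m=((H<6)|(H>174))&(S>180)&(V>80)&(W[...,2]>.14)&(W[...,0]>.53)&(W[...,0]<.66)&(abs(W[...,1]-.0135)<.04)
    P=W[m];print(n,len(P))
    for a in np.arange(.53,.66,.01):
        q=P[(P[:,0]>a)&(P[:,0]<a+.01)&(abs(P[:,1]-.0125)<.006)]
        if len(q):print(round(a,3),len(q),np.median(q,0).round(4))
    cv2.imwrite(f"pics/{n}3.png",cv2.resize(im[150:330,230:470,::-1],None,fx=3,fy=3,interpolation=2))
E
```

```text
t 9.45 tcp [0.6199 0.0127 0.3601] grasp [0.62   0.0127 0.2011] ty [-0.  1.  0.] tz [ 0.  0. -1.] F [ 1.1 -0.9  3.9] M [ 0.01 -0.21  0.01] gap 0.0003 gf 1.6 j [ 0.04  0.46 -0.14  1.68  0.07  1.    1.45]
t 9.82 tcp [0.62   0.0127 0.358 ] grasp [0.6202 0.0127 0.199 ] ty [-0.  1.  0.] tz [ 0.001  0.    -1.   ] F [3.1 0.1 4.9] M [-0.03 -0.44 -0.08] gap 0.0006 gf 2.2 j [ 0.04  0.46 -0.14  1.68  0.07  1.    1.45]
t 10.45 tcp [0.4776 0.0127 0.4165] grasp [0.477  0.0127 0.2575] ty [-0.  1. -0.] tz [-0.004 -0.    -1.   ] F [ 0.  -0.7  0.5] M [ 0.02 -0.03 -0.02] gap 0.0459 gf 0.0 j [ 0.07  0.15 -0.17  1.96  0.03  1.03  1.46]
side 532
0.54 16 [0.5467 0.0109 0.1634]
0.55 17 [0.5548 0.0118 0.1646]
0.56 21 [0.5652 0.0117 0.1657]
0.57 25 [0.5741 0.0134 0.1694]
0.58 28 [0.5845 0.0121 0.1728]
0.59 27 [0.5958 0.0133 0.1762]
0.6 26 [0.6054 0.0109 0.1801]
0.61 21 [0.6168 0.0105 0.1837]
0.62 23 [0.626  0.0104 0.1878]
0.63 14 [0.6345 0.009  0.1902]
top 92
0.59 19 [0.5957 0.013  0.1761]
0.6 17 [0.6049 0.0111 0.1807]
0.61 16 [0.616  0.0112 0.1838]
0.62 19 [0.6251 0.0095 0.1882]
0.63 8 [0.6325 0.0108 0.1909]
```

Tab slope is 0.348 rad, so the tab is at about 2.8 rad and right back. Next I'll locate the cap itself.

```bash
python3 -m crank '[[[0,0,0,1,0,-0.8,0.9],[0,0,0,1,0,0,0.9],[0,0,0,0.5,0,0,0.9],[0,0,0,0,0,0,0.9]]]' >/dev/null; python3 st.py
python3 - <<'E'
from h import *
for n in("side","top"):
    im,d=snapshot(n);W=world(n,d)
    m=(im.max(2)<75)&(abs(W[...,0]-.512)<.035)&(abs(W[...,1]-.013)<.035)
    t=m&(W[...,2]>.149)&(W[...,2]<.162)
    P=W[t]
    if len(P)<10: print(n,"few",len(P));continue
    (c,r)=cv2.minEnclosingCircle(P[:,:2].astype(np.float32)*1000)
    print(n,len(P),"z",np.percentile(P[:,2],[10,50,90]).round(4),"circ",np.round(c,1),round(r,1),"mid",((P[:,:2].min(0)+P[:,:2].max(0))/2).round(4),"mean",P[:,:2].mean(0).round(4))
    cv2.imwrite(f"pics/{n}4.png",cv2.resize(im[170:310,270:430,::-1],None,fx=4,fy=4,interpolation=2))
E
```

```text
t 11.05 tcp [0.3788 0.0126 0.4493] grasp [0.3786 0.0126 0.2903] ty [-0.  1. -0.] tz [-0.001 -0.    -1.   ] F [-0.2 -0.2 -0.2] M [ 0.01 -0.01  0.01] gap 0.0826 gf 0.0 j [ 0.08 -0.07 -0.17  2.12 -0.01  1.1   1.48]
side 275 z [0.151  0.1527 0.1543] circ [515.   10.1] 22.3 mid [0.5152 0.0115] mean [0.5146 0.01  ]
top 245 z [0.1503 0.1525 0.1552] circ [515.1  13.4] 22.6 mid [0.515  0.0133] mean [0.5149 0.0131]
```

```bash
python3 -m crank '[[[0,0,0,-1,0,0,0.9],[0,0,0,-1,0,0,0.9],[0,0,0,-1,0,0,0.9],[0,0,0,-0.38,0,0,0.9],[0,0,1,0,0,0,0.9]]]' >/dev/null
python3 -m crank '[[[0,0,1,0,0,0,0.9],[0,0,1,0,0,0,0.9],[0,0,1,0,0,0.4,0.9],[0,0,1,0,0,0.4,0.8],[0,0,1,0,0,0.4,0.75]]]' >/dev/null
python3 -m crank '[[[0,0,1,0,0,0.4,0.75],[0,0,0.5,0,0,0.4,0.75],[0,0,0,0,0,0,0.75],[0,0,0,0,0,0,0.75]]]' >/dev/null; python3 st.py
python3 - <<'E'
from h import *
s=read_state();M=R.from_rotvec(s["ee_rot"]).as_matrix();g=np.array(s["tool_pos"])+.159*M[:,2]
print("tool units to go",(M.T@(np.array([.514,.0125,.147])-g)/.04).round(3),"yaw",np.arctan2(-M[0,1],M[1,1]))
E
```

```text
t 12.9 tcp [0.5152 0.0127 0.37  ] grasp [0.5152 0.0127 0.211 ] ty [0.608 0.794 0.   ] tz [ 0.  0. -1.] F [0.1 0.4 0.4] M [-0.06 -0.02  0.01] gap 0.0688 gf 0.0 j [-0.    0.27 -0.09  1.93  0.03  0.94  0.81]
tool units to go [ 0.02  -0.023  1.601] yaw -0.6535323631141856
```

```bash
python3 -m crank '[[[0,0,0,0.02,-0.02,0.5,0.75],[0,0,0,0,0,0.5,0.75],[0,0,0,0,0,0.4,0.7],[0,0,0,0,0,0.2,0.6],[0,0,0,0,0,0,0.55]]]' 8 >/dev/null; python3 st.py
python3 -m crank '[[[0,0,0,0,0,0,0.5],[0,0,0,0,0,0,0.47],[0,0,0,0,0,0,0.45],[0,0,0,0,0,0,0.45]]]' 8 >/dev/null; python3 st.py
```

```text
t 13.53 tcp [0.5139 0.0126 0.3055] grasp [0.5138 0.0126 0.1465] ty [ 0.609  0.793 -0.   ] tz [-0.001  0.    -1.   ] F [-0.6 -0.4 -0.6] M [-0.08 -0.02 -0.03] gap 0.0518 gf 0.0 j [-0.01  0.36 -0.09  1.99  0.04  0.8   0.8 ]
t 14.03 tcp [0.5146 0.0132 0.3063] grasp [0.515  0.0133 0.1473] ty [0.608 0.794 0.002] tz [ 0.002  0.001 -1.   ] F [3.5 3.9 0.2] M [ 0.74 -0.68 -0.03] gap 0.0438 gf 8.0 j [-0.01  0.36 -0.09  1.98  0.04  0.8   0.8 ]
```

```bash
python3 -m crank '[[[0,0,0,0,0.025,0,0.4],[0,0,0,0,0,0,0.4],[0,0,0,0,0,0,0.4]]]' 20 >/dev/null; python3 st.py
```

```text
t 14.4 tcp [0.5148 0.0134 0.3059] grasp [0.515  0.0134 0.1469] ty [0.609 0.793 0.001] tz [ 0.001  0.    -1.   ] F [3.4 2.2 1.4] M [ 0.61 -0.78  0.03] gap 0.0436 gf 20.0 j [-0.01  0.36 -0.09  1.98  0.04  0.8   0.8 ]
```

```bash
python3 -m crank '[[[0,0,-0.5,0,0.02,0,0.4],[0,0,-0.8,0,0,-0.005,0.4],[0,0,-0.8,0,0,-0.005,0.4],[0,0,0,0,0,0,0.4]]]' 20 >/dev/null; python3 st.py
```

```text
t 14.9 tcp [0.5151 0.0135 0.3062] grasp [0.5151 0.0135 0.1472] ty [ 0.455  0.89  -0.   ] tz [ 0. -0. -1.] F [2.7 1.4 1.4] M [ 0.29 -0.69 -0.18] gap 0.0436 gf 20.0 j [ 0.02  0.36 -0.12  1.98  0.06  0.8   0.97]
```

```bash
python3 -m crank '[[[0,0,-1,-0.01,0,-0.0055,0.4],[0,0,-1,0,0,-0.0055,0.4],[0,0,-1,0,0,-0.0055,0.4],[0,0,-1,0,0,-0.0055,0.4],[0,0,0,0,0,0,0.4]]]' >/dev/null; python3 st.py
python3 -m crank '[[[0,0,-1,0,0,-0.0055,0.4],[0,0,-1,0,0,-0.0055,0.4],[0,0,-1,0,0,-0.0055,0.4],[0,0,-1,0,0,-0.0055,0.4],[0,0,0,0,0,0,0.4]]]' >/dev/null; python3 st.py
```

```text
t 15.53 tcp [0.5153 0.0135 0.307 ] grasp [0.5152 0.0135 0.148 ] ty [ 0.124  0.992 -0.   ] tz [-0. -0. -1.] F [2.  1.5 2.1] M [ 0.39 -0.48 -0.22] gap 0.0436 gf 20.0 j [ 0.08  0.36 -0.19  1.98  0.1   0.81  1.28]
t 16.15 tcp [0.5153 0.0136 0.3078] grasp [0.5153 0.0136 0.1488] ty [-0.222  0.975 -0.   ] tz [-0. -0. -1.] F [1.4 1.4 1.7] M [ 0.35 -0.53 -0.19] gap 0.0437 gf 20.0 j [ 0.14  0.37 -0.27  1.98  0.13  0.81  1.6 ]
```

```bash
python3 -m crank '[[[0,0,-1,0,0,-0.0055,0.4],[0,0,-1,0,0,-0.0055,0.4],[0,0,-1,0,0,-0.0055,0.4],[0,0,-1,0,0,-0.0055,0.4],[0,0,-0.8,0,0,-0.005,0.4]]]' >/dev/null
python3 -m crank '[[[0,0,0,0,0,0,0.4],[0,0,0,0,0,0,0.4]]]' >/dev/null; python3 st.py
python3 -m crank '[[[0,0,0,0,0,0,0.6],[0,0,0,0,0,0,0.7],[0,0,0,0,0,0,0.75],[0,0,0,0,0,0,0.75],[0,0,0,0,0,0,0.75]]]' >/dev/null; python3 st.py
```

```text
t 17.02 tcp [0.5153 0.0136 0.3089] grasp [0.5153 0.0136 0.1499] ty [-0.6  0.8  0. ] tz [-0. -0. -1.] F [1.4 0.6 2. ] M [ 0.36 -0.46 -0.13] gap 0.0437 gf 20.0 j [ 0.22  0.38 -0.35  1.97  0.18  0.82  1.98]
t 17.65 tcp [0.5153 0.0137 0.3089] grasp [0.5153 0.0137 0.1499] ty [-0.602  0.799  0.   ] tz [-0. -0. -1.] F [ 0.4 -0.6  0.4] M [0.06 0.02 0.  ] gap 0.0687 gf 0.0 j [ 0.22  0.38 -0.35  1.97  0.18  0.82  1.98]
```

```bash
python3 -m crank '[[[0,0,1,0,0,0,0.75],[0,0,1,0,0,0,0.75],[0,0,1,0,0,0,0.75],[0,0,1,0,0,0,0.75],[0,0,1,0,0,0,0.75]]]' >/dev/null
python3 -m crank '[[[0,0,1,0,0,0,0.75],[0,0,1,0,0,0,0.75],[0,0,1,0,0,0,0.75],[0,0,1,0,0,0,0.75],[0,0,1,0,0,0,0.75]]]' >/dev/null
python3 -m crank '[[[0,0,1,0,0,0,0.75],[0,0,1,0,0,0,0.75],[0,0,1,0,0,0,0.75],[0,0,1,0,0,0,0.7],[0,0,0.8,0,0,0,0.6]]]' >/dev/null; python3 st.py
python3 -m crank '[[[0,0,0,0,0,0,0.55],[0,0,0,0,0,0,0.5],[0,0,0,0,0,0,0.45],[0,0,0,0,0,0,0.4],[0,0,0,0,0,0,0.4]]]' 20 >/dev/null; python3 st.py
```

```text
t 19.52 tcp [0.5153 0.0138 0.3089] grasp [0.5153 0.0138 0.1499] ty [ 0.604  0.797 -0.   ] tz [-0.  0. -1.] F [0.3 0.8 0.7] M [-0.06 -0.03 -0.02] gap 0.0586 gf 0.0 j [-0.    0.36 -0.09  1.98  0.04  0.81  0.81]
t 20.15 tcp [0.5154 0.0138 0.309 ] grasp [0.5154 0.0138 0.15  ] ty [0.602 0.799 0.   ] tz [-0.  0. -1.] F [-0.2  0.6 -0.3] M [ 0.   -0.07  0.02] gap 0.0436 gf 20.0 j [-0.    0.36 -0.09  1.98  0.04  0.81  0.81]
```

```bash
python3 -m crank '[[[0,0,-0.7,0,0,-0.004,0.4],[0,0,-1,0,0,-0.0055,0.4],[0,0,-1,0,0,-0.0055,0.4],[0,0,-1,0,0,-0.0055,0.4],[0,0,-1,0,0,-0.0055,0.4]]]' >/dev/null
python3 -m crank '[[[0,0,-1,0,0,-0.0055,0.4],[0,0,-1,0,0,-0.0055,0.4],[0,0,-1,0,0,-0.0055,0.4],[0,0,-1,0,0,-0.0055,0.4],[0,0,0,0,0,0,0.4]]]' >/dev/null; python3 st.py
python3 -m crank '[[[0,0,-0.6,0,0,-0.0055,0.4],[0,0,-0.6,0,0,-0.003,0.4],[0,0,0,0,0,0,0.4]]]' >/dev/null; python3 st.py
```

```text
t 21.4 tcp [0.5154 0.0138 0.3108] grasp [0.5154 0.0138 0.1518] ty [-0.112  0.994  0.   ] tz [-0.  0. -1.] F [ 0.6  1.4 -0.2] M [ 0.23 -0.03 -0.16] gap 0.0434 gf 20.0 j [ 0.13  0.36 -0.24  1.97  0.12  0.82  1.5 ]
t 21.77 tcp [0.5153 0.0138 0.3112] grasp [0.5153 0.0139 0.1522] ty [-0.214  0.977  0.   ] tz [-0.  0. -1.] F [-1.3  0.1 -0.2] M [ 0.24  0.07 -0.09] gap 0.0434 gf 20.0 j [ 0.14  0.36 -0.27  1.97  0.13  0.82  1.59]
```

```bash
cat > mz.py <<'E'
from h import *
s=read_state();M=R.from_rotvec(s["ee_rot"]).as_matrix()
print("t",round(s["time"],2),"turn",round(np.arctan2(-M[0,1],M[1,1])+.6465,3),"Mz",np.round(s["ft_torque"][2],3),"F",np.round(s["force"],1),"z",round(s["tool_pos"][2],4))
E
python3 -m crank '[[[0,0,-0.6,0,0,-0.003,0.4],[0,0,-0.6,0,0,-0.003,0.4],[0,0,0,0,0,0,0.4]]]' >/dev/null; python3 mz.py
python3 -m crank '[[[0,0,-0.4,0,0,-0.002,0.4],[0,0,0,0,0,0,0.4],[0,0,0,0,0,0,0.4]]]' >/dev/null; python3 mz.py
```

```text
t 22.15 turn 0.967 Mz -0.202 F [-0.4  0.8 -0.5] z 0.3114
t 22.52 turn 1.004 Mz -0.19 F [-0.5  1.2  0.1] z 0.3115
```

```bash
python3 -m crank '[[[0,0,-0.4,0,0,-0.002,0.4],[0,0,0,0,0,0,0.4],[0,0,0,0,0,0,0.4]]]' >/dev/null; python3 mz.py
```

```text
t 22.9 turn 1.039 Mz -0.222 F [ 0.5  2.  -0.1] z 0.3116
```

```bash
python3 -m crank '[[[0,0,-0.4,0,0,-0.002,0.4],[0,0,0,0,0,0,0.4],[0,0,0,0,0,0,0.4]]]' >/dev/null; python3 mz.py
```

```text
t 23.27 turn 1.074 Mz -0.16 F [-0.1  1.6  0.2] z 0.3117
```

```bash
python3 -m crank '[[[0,0,-0.4,0,0,-0.002,0.4],[0,0,0,0,0,0,0.4],[0,0,0,0,0,0,0.4]]]' >/dev/null; python3 mz.py
```

```text
t 23.65 turn 1.109 Mz -0.167 F [-1.   2.2  0.3] z 0.3117
```

```bash
python3 -m crank '[[[0,0,-0.4,0,0,-0.002,0.4],[0,0,0,0,0,0,0.4],[0,0,0,0,0,0,0.4]]]' >/dev/null; python3 mz.py
```

```text
t 24.02 turn 1.144 Mz -0.157 F [-0.8  1.7 -0.4] z 0.3119
```

```bash
python3 -m crank '[[[0,0,-0.4,0,0,-0.002,0.4],[0,0,0,0,0,0,0.4],[0,0,0,0,0,0,0.4]]]' >/dev/null; python3 mz.py
```

```text
t 24.4 turn 1.179 Mz -0.169 F [-0.1  2.6 -0.7] z 0.3119
```

```bash
python3 -m crank '[[[0,0,-0.4,0,0,-0.002,0.4],[0,0,0,0,0,0,0.4],[0,0,0,0,0,0,0.4]]]' >/dev/null; python3 mz.py
```

```text
t 24.77 turn 1.214 Mz -0.149 F [ 0.1  1.4 -0.5] z 0.312
```

```bash
python3 -m crank '[[[0,0,-0.4,0,0,-0.002,0.4],[0,0,0,0,0,0,0.4],[0,0,0,0,0,0,0.4]]]' >/dev/null; python3 mz.py
```

```text
t 25.15 turn 1.249 Mz -0.162 F [-0.2  2.   0.3] z 0.3121
```

```bash
python3 -m crank '[[[0,0,-0.4,0,0,-0.002,0.4],[0,0,0,0,0,0,0.4],[0,0,0,0,0,0,0.4]]]' >/dev/null; python3 mz.py
```

```text
t 25.52 turn 1.283 Mz -0.167 F [-0.8  1.7 -0.1] z 0.3121
```

Close to the allowed yaw, so I'll regrasp before hitting the stop.

```bash
python3 -m crank '[[[0,0,0,0,0,0,0.6],[0,0,0,0,0,0,0.7],[0,0,0,0,0,0,0.7],[0,0,0,0,0,0,0.7],[0,0,1,0,0,0,0.7]]]' >/dev/null
python3 -m crank '[[[0,0,1,0,0,0,0.7],[0,0,1,0,0,0,0.7],[0,0,1,0,0,0,0.7],[0,0,1,0,0,0,0.7],[0,0,1,0,0,0,0.6]]]' >/dev/null
python3 -m crank '[[[0,0,0,0,0,0,0.55],[0,0,0,0,0,0,0.5],[0,0,0,0,0,0,0.45],[0,0,0,0,0,0,0.4],[0,0,0,0,0,0,0.4]]]' 20 >/dev/null; python3 st.py; python3 mz.py
python3 -m crank '[[[0,0,-0.4,0,0,-0.001,0.4],[0,0,0,0,0,0,0.4],[0,0,0,0,0,0,0.4]]]' >/dev/null; python3 mz.py
```

```text
t 27.4 tcp [0.5153 0.0138 0.3121] grasp [0.5153 0.0138 0.1531] ty [-0.114  0.994  0.   ] tz [-0.  0. -1.] F [-0.3  0.8  0.1] M [ 0.12 -0.01  0.04] gap 0.0437 gf 20.0 j [ 0.13  0.36 -0.24  1.97  0.12  0.82  1.5 ]
t 27.4 turn 0.76 Mz 0.037 F [-0.3  0.8  0.1] z 0.3121
t 27.77 turn 0.795 Mz -0.139 F [0.1 0.5 0.1] z 0.3122
```

```bash
python3 -m crank '[[[0,0,-0.3,0,0,-0.002,0.4],[0,0,0,0,0,0,0.4],[0,0,0,0,0,0,0.4]]]' >/dev/null; python3 mz.py
```

```text
t 28.15 turn 0.821 Mz -0.18 F [-0.4 -0.1  0.3] z 0.3123
```

```bash
python3 -m crank '[[[0,0,-0.3,0,0,-0.002,0.4],[0,0,0,0,0,0,0.4],[0,0,0,0,0,0,0.4]]]' >/dev/null; python3 mz.py
```

```text
t 28.52 turn 0.847 Mz -0.128 F [-0.7  0.6 -0.5] z 0.3124
```

```bash
python3 -m crank '[[[0,0,-0.3,0,0,-0.002,0.4],[0,0,0,0,0,0,0.4],[0,0,0,0,0,0,0.4]]]' >/dev/null; python3 mz.py
```

```text
t 28.9 turn 0.873 Mz -0.152 F [ 0.2  1.3 -0. ] z 0.3124
```

```bash
python3 -m crank '[[[0,0,-0.3,0,0,-0.002,0.4],[0,0,0,0,0,0,0.4],[0,0,0,0,0,0,0.4]]]' >/dev/null; python3 mz.py
```

```text
t 29.27 turn 0.9 Mz -0.249 F [-1.2 -0.1 -1.1] z 0.3125
```

```bash
python3 -m crank '[[[0,0,-0.3,0,0,-0.002,0.4],[0,0,0,0,0,0,0.4],[0,0,0,0,0,0,0.4]]]' >/dev/null; python3 mz.py
```

```text
t 29.65 turn 0.926 Mz -0.308 F [-0.6  1.8 -0.4] z 0.3126
```

```bash
python3 -m crank '[[[0,0,-0.25,0,0,0,0.4],[0,0,0,0,0,0,0.4]]]' >/dev/null; python3 mz.py; python3 -m crank '[[[0,0,0,0,0,0,0.4],[0,0,0,0,0,0,0.4]]]' >/dev/null; python3 mz.py
```

```text
t 29.9 turn 0.948 Mz -0.442 F [-1.2  1.8 -0. ] z 0.3126
t 30.15 turn 0.948 Mz -0.409 F [-0.4  0.9 -0.4] z 0.3126
```

Mz rose from the drag level (about 0.16) to 0.42 N m and held there, so the cap is snug at the stop. I'll unwind the twist, let go and retreat.

```bash
python3 -m crank '[[[0,0,0.3,0,0,0,0.4],[0,0,0.3,0,0,0,0.4],[0,0,0,0,0,0,0.4]]]' >/dev/null; python3 mz.py
python3 -m crank '[[[0,0,0,0,0,0,0.6],[0,0,0,0,0,0,0.75],[0,0,0,0,0,0,0.75],[0,0,0,0,0,0,0.75],[0,0,0,0,0,0,0.75]]]' >/dev/null; python3 mz.py
python3 -m crank '[[[0,0,0,0,0,-0.5,0.8],[0,0,0,0,0,-1,0.8],[0,0,0,0,0,-1,0.8],[0,0,0,1,0,-0.5,0.8],[0,0,0,1,0,0,0.8]]]' >/dev/null
python3 -m crank '[[[0,0,0,1,0,0,0.8],[0,0,0,1,0,0,0.8],[0,0,0,0,0,0,0.8],[0,0,0,0,0,0,0.8]]]' >/dev/null;python3 st.py
python3 - <<'E'
from h import *
im,d=snapshot("side");W=world("side",d)
hsv=cv2.cvtColor(im,cv2.COLOR_RGB2HSV).astype(int);H,S,V=hsv[...,0],hsv[...,1],hsv[...,2]
m=((H<6)|(H>174))&(S>180)&(V>80)&(W[...,2]>.14)&(abs(W[...,0]-.61)<.04)&(abs(W[...,1]-.0115)<.006)
P=W[m];print("tab",np.pi-np.arctan(np.polyfit(P[:,0],P[:,2],1)[0]))
im2,d2=snapshot("top");W=world("top",d2)
t=(im2.max(2)<75)&(abs(W[...,0]-.512)<.03)&(abs(W[...,1]-.013)<.03)&(W[...,2]>.149)
P=W[t];print("cap top z",np.median(P[:,2]),((P.min(0)+P.max(0))/2)[:2])
cv2.imwrite("pics/fin.png",np.hstack([cv2.resize(im[150:400,230:470,::-1],(400,417)),cv2.resize(im2[140:300,170:470,::-1],(400,417))]))
E
```

```text
t 30.52 turn 0.895 Mz -0.144 F [ 0.5  0.3 -0.3] z 0.3126
t 31.15 turn 0.895 Mz -0.006 F [-1.2 -0.5  0. ] z 0.3126
t 32.27 tcp [ 0.3608 -0.0255  0.4331] grasp [ 0.3611 -0.0255  0.2741] ty [-0.246  0.969 -0.001] tz [ 0.002 -0.    -1.   ] F [-0.9 -0.   0.6] M [0.01 0.01 0.01] gap 0.0735 gf 0.0 j [ 0.27 -0.09 -0.26  2.17 -0.03  1.05  1.85]
tab 2.809596556156617
cap top z 0.15866746042426594 [0.51326691 0.01351591]
```

View pics/fin.png

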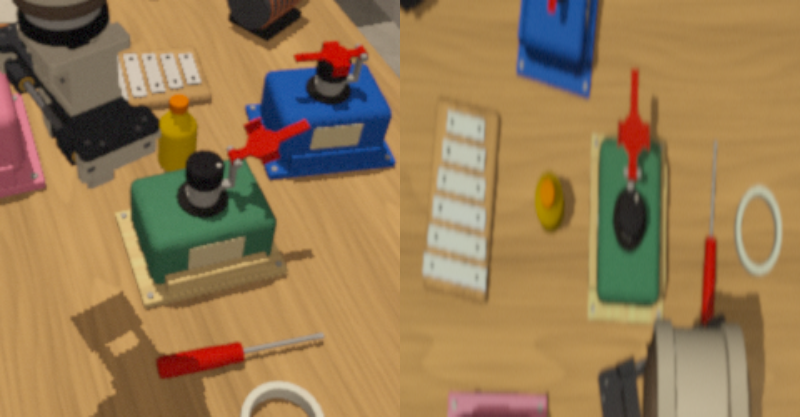

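The final picture shows the tab back at (270,140), the cap raised by 6 mm at (205,170), the gripper clear and the bystanders in place.

```bash
python3 -c "
from cell import close_job;print(close_job())"
```

```text
the job is handed in; nothing more can be done
None
```

I handed the job in at about 32 s. The tab is right back at about 2.8 rad. The cap was turned until the torque rose to 0.42 N m, which I read as snug at its stop, then let go. The gripper is clear and the bystanders look undisturbed, but `close_job` returned no verdict.

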